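Fetch the pressure gauge from behind the soap bottles and press it into its case

ROBOT

A 7-joint arm with a two-finger parallel gripper is mounted at the origin on the work surface. World frame = base frame: x ahead of the robot, y to its left, z up, the work surface at z = 0. Lengths are in m, angles in rad, forces in N, time in s.
With the tool pointing down it reaches from about 0.4 to 0.85 m from the base axis. Payload 4.5 kg.
Tool frame: the origin (TCP) lies midway between the tips of the shut fingers; the grasp point (between the pads) lies 19 mm behind it; z points along the fingers, y is the line along which they close (so a half turn about z gives the same grasp; the last joint's range is limited). The gripper opens to 88 mm and grips with 3 to 60 N. Pads are 18 mm wide; open, the fingers measure 123 mm over their backs; the gripper's body (75 mm by 187 mm) begins 45 mm behind the grasp point.
Start: joints at [1.22, 0.689, -0.195, 1.565, 0.157, 0.902, -0.215], TCP at [0.235, -0.579, 0.239] pointing down, gripper open.
Joint ranges: [-3.01, 3.01], [-0.46, 2.08], [-1.47, 1.51], [0.13, 2.56], [-1, 4.14], [0.04, 2.09], [-2.66, 2.66]. Speed limits (rad/s): [2.57, 2.57, 3.14, 3.14, 3.14, 3.14, 3.14].

INTERFACE

Orientations are given as a unit quaternion [x, y, z, w].
In Python, from plant import * gives the robot as it stands.
- The arm moves only by the tool send_rows, never from a script. Its argument "targets" is a list of rows, each a list of 2 entries, a list of its own where there are three numbers: the shift along the tool's x, y, z in units of 0.3 m (1.0 is 0.3 m), then the turn, a rotation vector about the tool's x, y, z in units of pi rad (1.0 is pi rad). A call has 1 to 12 rows; each row is the pose to reach, as a shift and turn from the pose commanded when the call began, along the tool's axes at that moment, turning the shorter way round; what a row does not reach only later rows make up. A row lasts 1/8 s, in which the tool goes at most 62.5 mm and 10.7 degrees, less where a joint would pass 70% of its speed; a pose out of reach is approached as far as the arm can. A call with a number of a shift or a turn outside -1 to 1 is refused whole. A call with a gripper value outside its range is refused whole. "fingers" is the opening, from 0 (shut) to 1 (fully open), set as the call begins (left out, the last holds). The fingers move at their own pace and stop on an object; "newtons" is the grip in N (left out, the last holds). Time passes only in rows, so rows that repeat a pose let the fingers close. It gives the time, the measured TCP pose, the force, the opening and the grip force at its end, in the units of the state.
- get_state(): the state, without advancing time (a new reading comes with each control period).
- snapshot(name): name is "side" or "top" or "wrist"; returns a dict with "img" (420x560x3 uint8, blue, green, red), "fx", "fy", "cx", "cy" (pixels), "k1" (the pictures are not rectified: a ray, as slopes to the right and down, at radius r is drawn at 1 + k1 r^2 times it, then the intrinsics apply), "cam_to_world" (4x4, takes a point from camera to world coordinates); the wrist camera has in their place "T_tool_cam" (4x4, takes a point from camera to tool coordinates, whose origin is the TCP and whose axes are the flange's). Camera axes: x right, y down, z forward; pixel columns grow to the right and rows downward; lengths in m; the calibration is good to about 2 mm. A picture is of the moment at which its call begins: read the wrist's pose just before it. There is no depth.
- finish_job(): hands the job in; it is judged then, once.
The state is a dict: "clock": time; "q": joint angles; "qd": joint speeds; "joint_torque": joint torques, N m; "tool_pos": TCP position; "eef_rot": TCP orientation; "contact_force": force on the tool from outside, world axes, zero at the start; "moment": the same for the moment, N m; "opening": opening from 0.0 (shut) to 1.0 (fully open); "finger_force": force on a finger pad.
Only numpy, scipy, OpenCV 4.12 (cv2) and the standard library are available. Lean on these libraries where they do the work, as an engineer would, in place of code of your own. Each camera call takes 0.05 s, during which the arm holds its last target. There are 200 camera calls.

TASK

The water pressure gauge has been left on the supply tray, hemmed in by three white bottles. Stand all three bottles upright on the black drip mat, fetch the gauge and press it, dial up, fully home into its empty cutout in the open tool case, then put each bottle back upright on the tray in the same spot where it stood at the start. Knock no bottle over, and leave the carton and the measuring cup on the tray where they are.

Things in the scene. Friction and masses are not known exactly. Their poses are not given: they have to be found in the camera images.
- round_bottle: Round white plastic bottle, body 64 mm across and 140 mm high, sloping shoulder, grey screw cap 36 mm across and 26 mm high (from 170 to 196 mm above the underside); about 0.55 kg. Origin: centre of the underside; z up through the cap. Take it by the cap from above.
- oblong_bottle: Oblong white plastic bottle, body 50 mm (own x) by 76 mm (own y) and 135 mm high, a smaller shoulder 56 by 38 mm to 150 mm, grey screw cap 34 mm across on its middle (from 160 to 186 mm above the underside); about 0.5 kg. Origin: centre of the underside; z up. Take it by the cap from above.
- slim_bottle: Slim round white plastic bottle, body 52 mm across and 142 mm high, long conical shoulder, narrow tall grey cap 26 mm across (from 171 to 206 mm above the underside); about 0.4 kg. Origin: centre of the underside; z up. Take it by the cap from above.
- gauge: Steel water pressure gauge lying flat, white dial up: disc 50 mm across, 28 mm thick, foot bevelled 2.5 mm; a brass hose nut 26 mm across sticks out sideways to 48 mm from the disc's centre; 0.22 kg. Origin: centre of the disc's underside; x points out along the nut, z up. Take it across the disc, square to x, by its upper 10 mm. Bottles stand in front of it (robot's side) and on either side.
- cutout (a point): Centre of the floor of the gauge's cutout; x along its nut pocket, z up. Round pocket 54 mm across, nut pocket 32 mm wide ending 51 mm from the centre. The insert's top is 16 mm above this point, the round edge bevelled 3 mm. Sprung nubs at own +y and -y grip the disc: pushing it home takes 6 to 15 N. Home, the gauge's origin lies on this point, x along x, 12 mm of it above the insert.
- case: Fixed open tool case, 200 mm (own x) by 220 mm (own y), rim 45 mm high, black rigid insert (pocket floors light grey); its lid lies folded flat on the far side (+x, to 308 mm from the origin, 35 mm high). Pliers and a screwdriver, fixed, lie in their cutouts (up to 51 mm high) at own -y; the gauge's cutout at own +y is empty. Origin: centre of the base's underside.
- mat: Fixed black ribbed rubber drip mat, 300 mm (own x) by 160 mm (own y), 6 mm thick. Origin: centre of the underside. The bottles are parked on it.
- tray: Fixed grey plastic supply tray, 240 mm (own x) by 250 mm (own y), floor 4 mm thick, rim 18 mm high. Origin: centre of the underside. Bottles, gauge, carton and cup stand in it.
- carton: Small cardboard carton, 36 mm (own x) by 95 mm (own y), 50 mm high, at the back of the tray; stays where it is. Origin: centre of the underside.
- cup: White plastic measuring cup, 52 mm across the rim, 45 mm high, at the back of the tray; stays where it is. Origin: centre of the underside.
There are look-alikes about, which are no part of the job. What is shaped like the oblong_bottle but blue or red is not meant.

How it is judged:
On the way, in this order (a step that is already met when the one before it is completed fails the run):
1. all three bottles stand upright on the drip mat at the same time (x of round_bottle in the frame of mat between -0.15 and 0.15 m and y of round_bottle in the frame of mat between -0.08 and 0.08 m and z of round_bottle in the frame of mat between 0 and 0.012 m and angle between each of round_bottle, oblong_bottle, slim_bottle's own z axis and vertical below 0.1 rad and x of oblong_bottle in the frame of mat between -0.15 and 0.15 m and y of oblong_bottle in the frame of mat between -0.08 and 0.08 m and z of oblong_bottle in the frame of mat between 0 and 0.012 m and x of slim_bottle in the frame of mat between -0.15 and 0.15 m and y of slim_bottle in the frame of mat between -0.08 and 0.08 m and z of slim_bottle in the frame of mat between 0 and 0.012 m), for 0.2 s.
2. the gauge is fully home in its cutout, dial up (horizontal distance between gauge and cutout below 0.005 m and z of gauge in the frame of cutout between -0.004 and 0.003 m and angle between gauge's own z axis and vertical below 0.06 rad), for 0.2 s.
At the end, for the whole second after the job is handed in: The gauge lies dial up in its cutout, centred within 5 mm and level (within 0.06 rad), its underside within 3 mm of the pocket's floor; each bottle stands upright (within 0.1 rad) on the tray within 15 mm of where it stood at the start; all at rest (all of step 2 and linear speed of each of gauge, round_bottle, oblong_bottle, slim_bottle below 0.02 m/s and distance of each of round_bottle, oblong_bottle, slim_bottle from where it was at the start of the episode below 0.015 m and angle between each of round_bottle, oblong_bottle, slim_bottle's own z axis and vertical below 0.1 rad); the robot touches nothing.
It fails at once if a bottle is knocked over (angle between any of round_bottle, oblong_bottle, slim_bottle's own z axis and vertical above 0.6 rad).
It fails at once if the carton or the measuring cup is shifted by more than 25 mm (distance of any of carton, cup from where it was at the start of the episode above 0.025 m).
It also fails if it takes over 120 s, if anything falls off the work surface, if the arm or the gripper's body presses on something with over 40 N, if the wrist force passes 120 N, or if a joint passes its speed limit or range.

## Working session

There is one attempt and no reset: what is moved stays moved. The work goes in short steps, Python scripts to look and compute and a tool call to move; the robot and the scene stay as the last step left them, time stands still between calls to the robot, and variables do not carry over. Pictures are saved under pics/ and viewed, at most 14 in all, crops included, and the job is handed in when it is done.

Besides the shell and the picture viewer there is one more tool, called as name([rows], argument=value, ...), one row to a line, values as JSON. send_rows: Moves the arm, as the interface text tells. Its arguments: {"type":"object","properties":{"targets":{"type":"array"},"fingers":{"type":"number"},"newtons":{"type":"number"}},"required":["targets"]}

```bash
mkdir -p pics; ls
python3 - <<'E'
from plant import *
import cv2,numpy as np
s=get_state(); print({k:np.round(v,4).tolist() for k,v in s.items()})
for n in("top","side"):
    d=snapshot(n); cv2.imwrite(f"pics/{n}0.png",d["img"]); print(n,d["fx"],d["fy"],d["cx"],d["cy"],d["k1"],np.round(d["cam_to_world"],4).tolist())
E
```

```text
pics
{'clock': 0.0, 'q': [1.2198, 0.69, -0.1945, 1.5663, 0.1573, 0.9025, -0.2151], 'qd': [0.0003, 0.0004, 0.0003, 0.0007, 0.0013, 0.0005, -0.0018], 'joint_torque': [0.001, -52.7567, -1.2668, -15.343, -0.0527, 0.0066, 0.0002], 'tool_pos': [0.2343, -0.5787, 0.2379], 'eef_rot': [0.9815, 0.1913, -0.0003, -0.0009], 'contact_force': [0.6092, 0.1085, -0.5871], 'moment': [-0.0287, -0.0444, -0.0371], 'finger_force': 0.0, 'opening': 1.0014}
top 536.2911274592287 536.2911274592287 272.78580985903307 211.0159868101877 0.07371702021571873 [[-0.0092, -0.9978, 0.0653, 0.4256], [-0.9999, 0.0082, -0.0145, 0.0397], [0.0139, -0.0654, -0.9978, 1.3429], [0.0, 0.0, 0.0, 1.0]]
side 521.0811778873128 521.0811778873128 276.6392728030831 216.07479325451433 -0.001309566202864343 [[-0.668, 0.4316, -0.6063, 1.3462], [0.7441, 0.3951, -0.5387, 0.7549], [0.007, -0.811, -0.585, 0.817], [0.0, 0.0, 0.0, 1.0]]
```

View pics/top0.png

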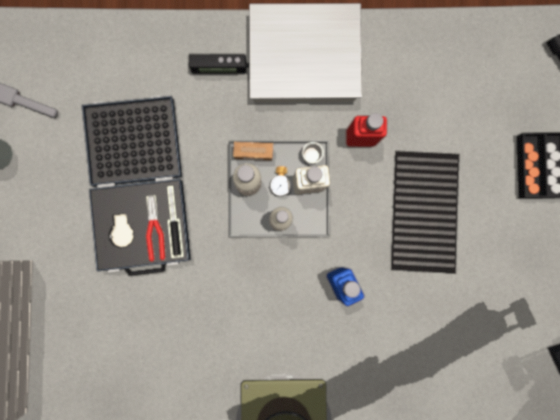

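View pics/side0.png

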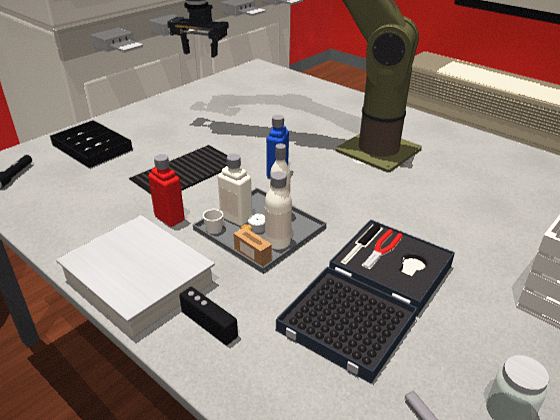

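The top view shows the tray (279,189), case (140,225) with its empty gauge cutout at (121,231), and mat (426,211). White bottles: round candidate at (246,180), oblong at (313,178), slim at (281,218). The look-alikes are red (367,130) and blue (347,287), excluded by colour. I'll confirm with an enlarged crop.

```bash
cat > h.py <<'E'
import cv2,numpy as np
from plant import *
from scipy.spatial.transform import Rotation as R
def ray(d,u,v,T):
    x,y=(u-d["cx"])/d["fx"],(v-d["cy"])/d["fy"]; a,b=x,y
    for _ in range(20):
        k=1+d["k1"]*(a*a+b*b); a,b=x/k,y/k
    return T[:3,:3]@[a,b,1],T[:3,3]
def at(d,u,v,z,T=None):
    T=np.array(d["cam_to_world"]) if T is None else T
    r,o=ray(d,u,v,T); return o+r*(z-o[2])/r[2]
def proj(d,p,T=None):
    T=np.array(d["cam_to_world"]) if T is None else T
    c=T[:3,:3].T@(np.array(p)-T[:3,3]); a,b=c[:2]/c[2]; k=1+d["k1"]*(a*a+b*b)
    return d["fx"]*a*k+d["cx"],d["fy"]*b*k+d["cy"]
def toolT(s): 
    T=np.eye(4);T[:3,:3]=R.from_quat(s["eef_rot"]).as_matrix();T[:3,3]=s["tool_pos"];return T
def wrist():
    s=get_state();d=snapshot("wrist");return d,toolT(s)@np.array(d["T_tool_cam"])
E
python3 - <<'E'
from h import *
i=cv2.imread("pics/top0.png")
a=cv2.resize(i[132:247,220:345],None,fx=4.8,fy=4.8,interpolation=cv2.INTER_CUBIC)
cv2.imwrite("pics/c1.png",a)
b=cv2.resize(i[170:285,80:205],None,fx=4.8,fy=4.8,interpolation=cv2.INTER_CUBIC)
cv2.imwrite("pics/c2.png",b)
d=snapshot("top")
for n,u,v,z in[("mat",397,152,.006),("mat",460,153,.006),("mat",456,272,.006),("mat",392,270,.006)]+[("tray",229,142,.018),("tray",328,142,.018),("tray",328,237,.018),("tray",229,237,.018)]: print(n,at(d,u,v,z).round(3))
E
```

```text
mat [ 0.659 -0.293  0.006]
mat [ 0.655 -0.45   0.006]
mat [ 0.358 -0.431  0.006]
mat [ 0.364 -0.274  0.006]
tray [0.685 0.128 0.018]
tray [ 0.684 -0.119  0.018]
tray [ 0.447 -0.115  0.018]
tray [0.449 0.129 0.018]
```

View pics/c1.png

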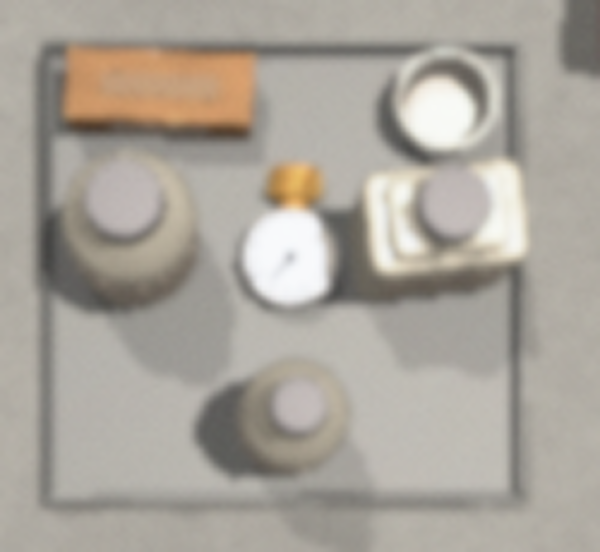

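View pics/c2.png

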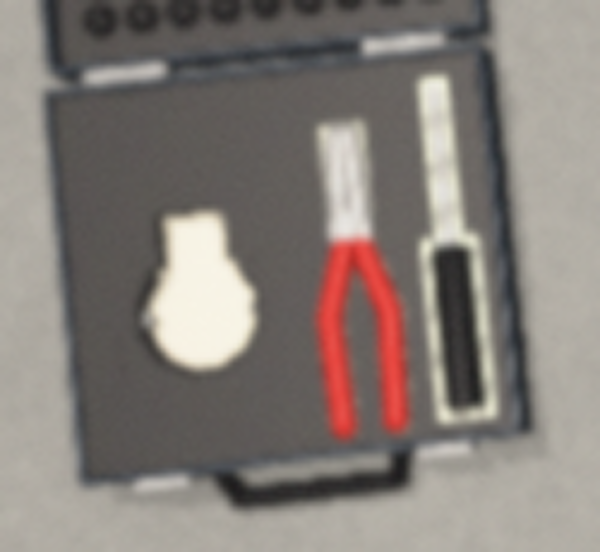

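The crop confirms the three white bottles: round cap (125,202), oblong cap (453,203, rectangular shoulder), slim cap (299,405). The gauge disc is at (290,256) with its nut at (296,180). In the second crop the cutout is centred at about (202,312), with the nut pocket's end at (192,214).

Run:
```python
from h import *
d=snapshot("top");s=snapshot("side")
f=lambda u,v,ox,oy:((u+.5)/4.8-.5+ox,(v+.5)/4.8-.5+oy)
for n,u,v,z in[("round",125,202,.2),("oblong",453,203,.19),("slim",299,405,.21),("gauge",290,256,.032),("nut",296,180,.03)]:
    p=at(d,*f(u,v,220,132),z);print(n,p.round(4),"side px",np.round(proj(s,p)))
for z in(.02,.03,.04): print("cut",z,at(d,*f(202,312,80,170),z).round(4),"nutend",at(d,*f(192,214,80,170),z).round(4),np.round(proj(s,at(d,*f(202,312,80,170),z))))
for u,v in((48,92),(488,42),(528,430),(85,480)): print("caserim",at(d,*f(u,v,80,170),.045).round(4))
# automatic blob centroids of caps in top
```

```text
round [0.581  0.0806 0.2   ] side px [279. 174.]
oblong [ 0.5808 -0.0669  0.19  ] side px [234. 156.]
slim [0.489  0.0041 0.21  ] side px [281. 145.]
gauge [0.5755 0.0023 0.032 ] side px [257. 219.]
nut [ 0.6149 -0.0012  0.03  ] side px [245. 226.]
cut 0.02 [0.4575 0.39   0.02  ] nutend [0.5075 0.3955 0.02  ] [414. 268.]
cut 0.03 [0.4573 0.3873 0.03  ] nutend [0.5069 0.3928 0.03  ] [414. 264.]
cut 0.04 [0.457  0.3847 0.04  ] nutend [0.5062 0.3901 0.04  ] [413. 260.]
caserim [0.5676 0.4601 0.045 ]
caserim [0.5917 0.242  0.045 ]
caserim [0.3963 0.2217 0.045 ]
caserim [0.3744 0.4394 0.045 ]
```

send_rows([
  [[0.76,-0.74,-0.07],[0,0,0.1225]],
  [[0.76,-0.74,-0.07],[0,0,0.1225]],
  [[0.76,-0.74,-0.07],[0,0,0.1225]],
  [[0.76,-0.74,-0.07],[0,0,0.1225]],
  [[0.76,-0.74,-0.07],[0,0,0.1225]],
  [[0.76,-0.74,-0.07],[0,0,0.1225]],
  [[0.76,-0.74,-0.07],[0,0,0.1225]],
], fingers=1, newtons=30)

```text
clock: 1.12
tool_pos: [0.3627, -0.2881, 0.2599]
eef_rot: [1.0, 0.0, 0.0, 0.0]
contact_force: [0.4, -0.3, -0.1]
opening: 0.994
finger_force: 0.0
```

send_rows([
  [[0.42,-0.974,0],[0,0,0]],
  [[0.42,-0.974,0],[0,0,0]],
  [[0.42,-0.974,0],[0,0,0]],
  [[0.42,-0.974,0],[0,0,0]],
  [[0.42,-0.974,0],[0,0,0]],
  [[0.42,-0.974,0],[0,0,0]],
  [[0.42,-0.974,0],[0,0,0]],
  [[0.42,-0.974,0],[0,0,0]],
])

```text
clock: 2.12
tool_pos: [0.488, 0.0011, 0.2596]
eef_rot: [1.0, -0.002, -0.0, 0.001]
contact_force: [1.2, -0.2, 0.2]
opening: 1.003
finger_force: 0.0
```

Run:
```python
from h import *
d,T=wrist();cv2.imwrite("pics/w1.png",d["img"])
np.savez("w1.npz",T=T)
for n,p in dict(round=[.581,.0806,.2],oblong=[.5808,-.0669,.19],slim=[.489,.0041,.21],gauge=[.5755,.0023,.032],nut=[.6149,-.0012,.03]).items(): print(n,np.round(proj(d,p,T)))
```

```text
round [151.  88.]
oblong [388.  87.]
slim [278. 233.]
gauge [280.  99.]
nut [283.  61.]
```

View pics/w1.png

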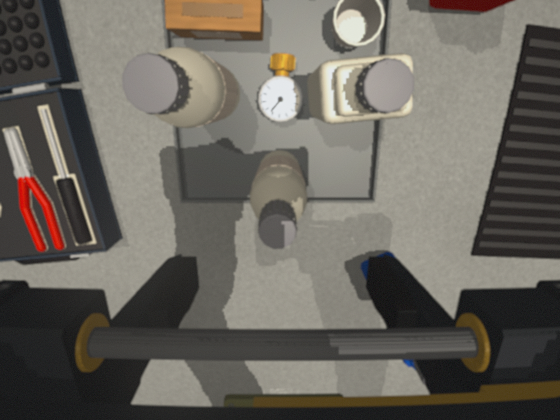

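Wrist view agrees with the predictions: slim cap (278,229), round (151,84), oblong (388,86), gauge (279,99). I'll go down on the slim cap.

send_rows([
  [[0.006,0.003,0.1],[0,0,0]],
  [[0.006,0.003,0.2],[0,0,0]],
  [[0.006,0.003,0.28],[0,0,0]],
  [[0.006,0.003,0.28],[0,0,0]],
  [[0.006,0.003,0.28],[0,0,0]],
])

```text
clock: 2.8
tool_pos: [0.4909, 0.0024, 0.1765]
eef_rot: [1.0, -0.001, 0.001, 0.0]
contact_force: [0.5, 0.1, -0.5]
opening: 1.002
finger_force: 0.0
```

send_rows([
  [[0,0,0],[0,0,0]],
  [[0,0,0],[0,0,0]],
  [[0,0,0],[0,0,0]],
  [[0,0,0],[0,0,0]],
], fingers=0, newtons=35)

```text
clock: 3.3
tool_pos: [0.4905, 0.0034, 0.1759]
eef_rot: [1.0, 0.0, 0.0, 0.0]
contact_force: [1.0, 0.3, -0.3]
opening: 0.571
finger_force: 0.0
```

send_rows([
  [[0,0,0],[0,0,0]],
  [[0,0,0],[0,0,0]],
  [[0,0,0],[0,0,0]],
  [[0,0,0],[0,0,0]],
  [[0,0,0],[0,0,0]],
])

```text
clock: 3.92
tool_pos: [0.4904, 0.0035, 0.1757]
eef_rot: [1.0, 0.0, -0.0, -0.0]
contact_force: [0.3, 0.7, -0.2]
opening: 0.285
finger_force: 35.0
```

send_rows([
  [[0,0,-0.07],[0,0,0]],
  [[0,0,-0.15],[0,0,0]],
  [[0,0.03,-0.2],[0,0,0]],
  [[0,0.1,-0.2],[0,0,0]],
  [[0,0.22,-0.2],[0,0,0]],
  [[0,0.36,-0.2],[0,0,0]],
  [[0,0.5,-0.2],[0,0,0]],
  [[0,0.64,-0.2],[0,0,0]],
  [[-0.05,0.78,-0.2],[0,0,0]],
  [[-0.12,0.9,-0.2],[0,0,0]],
  [[-0.17,0.97,-0.2],[0,0,0]],
  [[-0.2,1.0,-0.2],[0,0,0]],
])

```text
clock: 5.42
tool_pos: [0.4285, -0.2979, 0.235]
eef_rot: [1.0, -0.001, -0.001, -0.0]
contact_force: [-0.2, 0.5, -4.5]
opening: 0.287
finger_force: 35.0
```

send_rows([
  [[0,0.08,0],[0,0,0]],
  [[0,0.18,0.02],[0,0,0]],
  [[0,0.213,0.08],[0,0,0]],
  [[0,0.213,0.15],[0,0,0]],
  [[0,0.213,0.18],[0,0,0]],
  [[0,0.213,0.19],[0,0,0]],
  [[0,0.213,0.19],[0,0,0]],
  [[0,0.213,0.19],[0,0,0]],
])

```text
clock: 6.42
tool_pos: [0.4309, -0.3607, 0.1793]
eef_rot: [1.0, 0.0, 0.001, 0.0]
contact_force: [-0.5, -0.1, -4.2]
opening: 0.283
finger_force: 35.0
```

send_rows([
  [[0,0,0.007],[0,0,0]],
  [[0,0,0.007],[0,0,0]],
])

```text
clock: 6.68
tool_pos: [0.4313, -0.3609, 0.1777]
eef_rot: [1.0, -0.0, 0.001, 0.001]
contact_force: [0.1, -0.7, 3.8]
opening: 0.284
finger_force: 35.0
```

send_rows([
  [[0,0,-0.004],[0,0,0]],
  [[0,0,-0.004],[0,0,0]],
  [[0,0,-0.004],[0,0,0]],
  [[0,0,-0.1],[0,0,0]],
  [[0,0,-0.25],[0,0,0]],
  [[0,-0.1,-0.3],[0,0,0]],
  [[0.1,-0.3,-0.3],[0,0,0]],
  [[0.2,-0.5,-0.3],[0,0,0]],
  [[0.3,-0.7,-0.3],[0,0,0]],
  [[0.4,-0.9,-0.3],[0,0,0]],
  [[0.5,-0.98,-0.3],[0,0,0]],
  [[0.5,-0.98,-0.3],[0,0,0]],
], fingers=0.7)

```text
clock: 8.18
tool_pos: [0.583, -0.0607, 0.2663]
eef_rot: [1.0, 0.004, 0.001, -0.002]
contact_force: [0.4, -0.5, -0.5]
opening: 0.701
finger_force: 0.0
```

send_rows([
  [[0.002,0.003,0.15],[0,0,0]],
  [[0.002,0.003,0.3],[0,0,0]],
  [[0.002,0.003,0.352],[0,0,0]],
  [[0.002,0.003,0.352],[0,0,0]],
  [[0.002,0.003,0.352],[0,0,0]],
])

```text
clock: 8.8
tool_pos: [0.5822, -0.0679, 0.1626]
eef_rot: [1.0, -0.0, 0.002, 0.0]
contact_force: [-0.0, -0.1, 0.2]
opening: 0.699
finger_force: 0.0
```

send_rows([
  [[0,0,0],[0,0,0]],
  [[0,0,0],[0,0,0]],
  [[0,0,0],[0,0,0]],
  [[0,0,0],[0,0,0]],
  [[0,0,0],[0,0,0]],
], fingers=0)

```text
clock: 9.43
tool_pos: [0.5813, -0.0678, 0.1614]
eef_rot: [1.0, -0.0, 0.0, 0.0]
contact_force: [0.2, -0.8, 4.2]
opening: 0.373
finger_force: 35.0
```

send_rows([
  [[0,0,-0.07],[0,0,0]],
  [[0,0,-0.15],[0,0,0]],
  [[0,0.03,-0.2],[0,0,0]],
  [[-0.03,0.1,-0.2],[0,0,0]],
  [[-0.06,0.22,-0.2],[0,0,0]],
  [[-0.08,0.36,-0.2],[0,0,0]],
  [[-0.08,0.5,-0.2],[0,0,0]],
  [[-0.06,0.64,-0.2],[0,0,0]],
  [[-0.02,0.78,-0.2],[0,0,0]],
  [[0.03,0.89,-0.2],[0,0,0]],
  [[0.06,0.95,-0.2],[0,0,0]],
  [[0.063,0.977,-0.2],[0,0,0]],
])

```text
clock: 10.92
tool_pos: [0.5989, -0.3621, 0.2194]
eef_rot: [1.0, -0.001, -0.001, -0.0]
contact_force: [0.0, 0.5, -5.4]
opening: 0.374
finger_force: 35.0
```

send_rows([
  [[0,0,0.05],[0,0,0]],
  [[0,0,0.12],[0,0,0]],
  [[0,0,0.18],[0,0,0]],
  [[0,0,0.192],[0,0,0]],
  [[0,0,0.192],[0,0,0]],
  [[0,0,0.192],[0,0,0]],
])

```text
clock: 11.68
tool_pos: [0.6, -0.3609, 0.1637]
eef_rot: [1.0, -0.0, 0.0, 0.0]
contact_force: [0.9, -0.6, -4.7]
opening: 0.372
finger_force: 35.0
```

send_rows([
  [[0,0,0.006],[0,0,0]],
  [[0,0,0.006],[0,0,0]],
])

```text
clock: 11.92
tool_pos: [0.6006, -0.3611, 0.1625]
eef_rot: [1.0, -0.0, 0.001, 0.001]
contact_force: [0.5, -0.0, -0.9]
opening: 0.373
finger_force: 35.0
```

send_rows([
  [[0,0,0],[0,0,0]],
  [[0,0,0],[0,0,0]],
  [[0,0,0],[0,0,0]],
  [[0,0,-0.1],[0,0,0]],
  [[0,0,-0.25],[0,0,0]],
  [[0,-0.1,-0.35],[0,0,0]],
  [[-0.02,-0.3,-0.36],[0,0,0]],
  [[-0.04,-0.5,-0.36],[0,0,0]],
  [[-0.06,-0.7,-0.36],[0,0,0]],
  [[-0.06,-0.9,-0.36],[0,0,0]],
], fingers=0.7)

```text
clock: 13.18
tool_pos: [0.5814, -0.0889, 0.2701]
eef_rot: [1.0, -0.0, 0.0, 0.0]
contact_force: [-0.1, -0.1, 0.7]
opening: 0.7
finger_force: 0.0
```

send_rows([
  [[0,-0.2,0],[0,0,0]],
  [[0,-0.4,0],[0,0,0]],
  [[0,-0.54,0],[0,0,0]],
  [[-0.003,-0.573,0],[0,0,0]],
  [[-0.003,-0.573,0],[0,0,0]],
])

```text
clock: 13.8
tool_pos: [0.581, 0.0809, 0.2696]
eef_rot: [1.0, 0.0, 0.0, 0.0]
contact_force: [-0.0, 0.5, -1.2]
opening: 0.7
finger_force: 0.0
```

send_rows([
  [[0.002,0,0.15],[0,0,0]],
  [[0.002,0,0.28],[0,0,0]],
  [[0.002,0,0.33],[0,0,0]],
  [[0.002,0,0.33],[0,0,0]],
  [[0.002,0,0.33],[0,0,0]],
])

```text
clock: 14.42
tool_pos: [0.5829, 0.0809, 0.172]
eef_rot: [1.0, -0.0, 0.001, -0.0]
contact_force: [-0.1, 0.2, 0.7]
opening: 0.702
finger_force: 0.0
```

send_rows([
  [[0,0,0],[0,0,0]],
  [[0,0,0],[0,0,0]],
  [[0,0,0],[0,0,0]],
  [[0,0,0],[0,0,0]],
  [[0,0,0],[0,0,0]],
], fingers=0)

```text
clock: 15.05
tool_pos: [0.5819, 0.0816, 0.171]
eef_rot: [1.0, 0.0, 0.0, -0.0]
contact_force: [-0.4, 0.3, 3.4]
opening: 0.396
finger_force: 35.0
```

send_rows([
  [[0,0,-0.07],[0,0,0]],
  [[0,0,-0.15],[0,0,0]],
  [[0,0.03,-0.2],[0,0,0]],
  [[-0.03,0.1,-0.2],[0,0,0]],
  [[-0.06,0.22,-0.2],[0,0,0]],
  [[-0.1,0.36,-0.2],[0,0,0]],
  [[-0.14,0.5,-0.2],[0,0,0]],
  [[-0.18,0.64,-0.2],[0,0,0]],
  [[-0.21,0.78,-0.2],[0,0,0]],
  [[-0.223,0.9,-0.2],[0,0,0]],
  [[-0.223,1.0,-0.2],[0,0,0]],
])

```text
clock: 16.42
tool_pos: [0.511, -0.2221, 0.2292]
eef_rot: [1.0, -0.002, -0.002, 0.0]
contact_force: [0.0, 0.1, -5.3]
opening: 0.395
finger_force: 35.0
```

send_rows([
  [[0,0.11,0],[0,0,0]],
  [[0,0.24,0],[0,0,0]],
  [[0,0.36,0],[0,0,0]],
  [[0,0.44,0],[0,0,0]],
  [[0,0.472,0.03],[0,0,0]],
  [[0,0.472,0.1],[0,0,0]],
  [[0,0.472,0.17],[0,0,0]],
  [[0,0.472,0.192],[0,0,0]],
  [[0,0.472,0.196],[0,0,0]],
  [[0,0.472,0.196],[0,0,0]],
])

```text
clock: 17.68
tool_pos: [0.5149, -0.3586, 0.1733]
eef_rot: [1.0, 0.001, 0.0, -0.001]
contact_force: [-1.8, 3.6, 7.1]
opening: 0.401
finger_force: 35.0
```

send_rows([
  [[0,0,0],[0,0,0]],
  [[0,0,0],[0,0,0]],
  [[0,0,0],[0,0,0]],
  [[0,0,-0.1],[0,0,0]],
  [[0,0,-0.25],[0,0,0]],
  [[0,-0.1,-0.35],[0,0,0]],
  [[0.04,-0.3,-0.36],[0,0,0]],
  [[0.09,-0.5,-0.36],[0,0,0]],
  [[0.14,-0.7,-0.36],[0,0,0]],
  [[0.19,-0.9,-0.36],[0,0,0]],
], fingers=0.85)

```text
clock: 18.92
tool_pos: [0.5721, -0.0886, 0.2799]
eef_rot: [1.0, -0.0, 0.0, 0.0]
contact_force: [0.7, -0.1, -0.2]
opening: 0.849
finger_force: 0.0
```

Run:
```python
from h import *
d=snapshot("side");t=snapshot("top");a=d["img"];b=t["img"][120:290,200:480]
b=cv2.resize(b,(560,340),interpolation=cv2.INTER_CUBIC)
cv2.imwrite("pics/m1.png",cv2.resize(np.vstack([a[100:320],b]),None,fx=1,fy=1))
w,T=wrist();cv2.imwrite("pics/w2.png",w["img"]);print(T.round(4).tolist())
print(proj(w,[.5755,.0023,.032],T))
```

```text
[[0.0137, -0.9479, -0.3182, 0.6566], [-0.9999, -0.015, 0.0016, -0.0793], [-0.0062, 0.3182, -0.948, 0.426], [0.0, 0.0, 0.0, 1.0]]
(np.float64(218.21236433924446), np.float64(170.24084821109824))
```

View pics/m1.png

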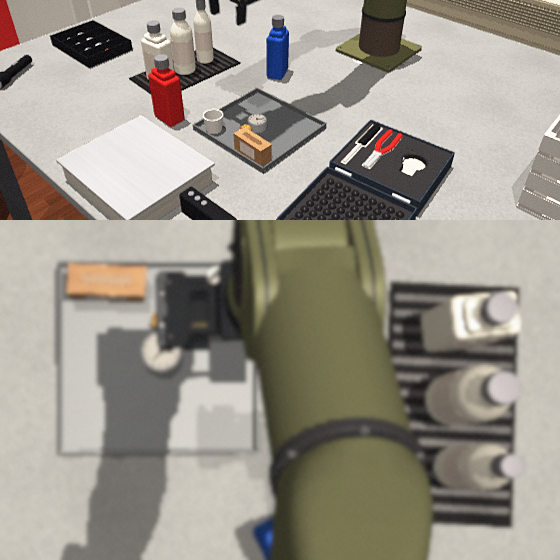

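All three bottles stand upright on the mat. The gauge lies free on the tray.

Run:
```python
from h import *
i=cv2.imread("pics/w2.png")
cv2.imwrite("pics/w2c.png",cv2.resize(i[100:240,140:300],None,fx=4,fy=4,interpolation=cv2.INTER_CUBIC))
h=cv2.cvtColor(i,cv2.COLOR_BGR2HSV)
```

```text
(no output)
```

View pics/w2c.png

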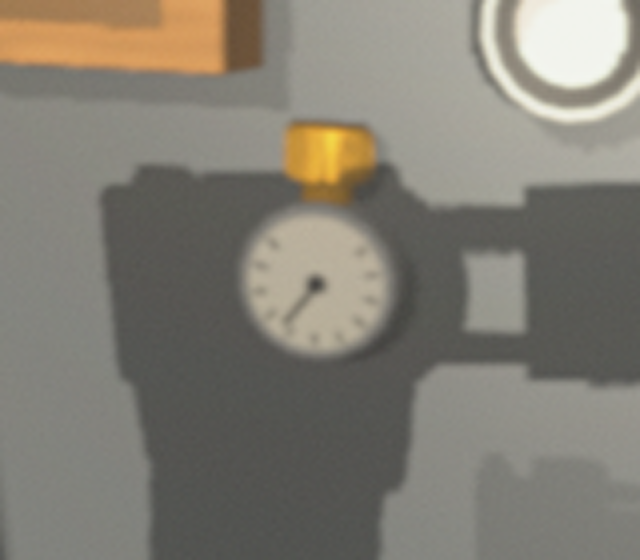

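Run:
```python
from h import *
w,_=wrist();T=np.array([[0.0137,-0.9479,-0.3182,0.6566],[-0.9999,-0.015,0.0016,-0.0793],[-0.0062,0.3182,-0.948,0.426],[0,0,0,1]])
f=lambda u,v:(140+(u+.5)/4-.5,100+(v+.5)/4-.5)
c=at(w,*f(316,283),.032,T);print(c.round(4))
for p in((330,155),(331,180),(330,123),(327,192)):
  for z in(.018,.03):
    n=at(w,*f(*p),z,T);print(p,z,n.round(4),np.degrees(np.arctan2(n[1]-c[1],n[0]-c[0])).round(1))
print(get_state()["tool_pos"])
```

```text
[0.5753 0.0018 0.032 ]
(330, 155) 0.018 [ 0.6135 -0.0016  0.018 ] -5.1
(330, 155) 0.03 [ 0.6148 -0.0039  0.03  ] -8.3
(331, 180) 0.018 [ 0.6057 -0.0016  0.018 ] -6.5
(331, 180) 0.03 [ 0.6072 -0.0039  0.03  ] -10.2
(330, 123) 0.018 [ 0.6234 -0.002   0.018 ] -4.6
(330, 123) 0.03 [ 0.6244 -0.0043  0.03  ] -7.1
(327, 192) 0.018 [ 6.019e-01 -2.000e-04  1.800e-02] -4.3
(327, 192) 0.03 [ 0.6035 -0.0025  0.03  ] -8.7
[ 0.57192884 -0.08884218  0.27972735]
```

The wrist crop shows the disc centred at (316,283), i.e. (0.5753, 0.0018), agreeing with the top view within 1 mm. The nut points at about -5°.

send_rows([
  [[0.012,-0.15,0.1],[0,0,0.028]],
  [[0.012,-0.302,0.25],[0,0,0.028]],
  [[0.012,-0.302,0.45],[0,0,0.028]],
  [[0.012,-0.302,0.6],[0,0,0.028]],
  [[0.012,-0.302,0.65],[0,0,0.028]],
  [[0.012,-0.302,0.65],[0,0,0.028]],
  [[0.012,-0.302,0.65],[0,0,0.028]],
])

```text
clock: 20.0
tool_pos: [0.5768, -0.0004, 0.0866]
eef_rot: [0.999, -0.045, 0.002, 0.0]
contact_force: [0.3, 0.1, 0.3]
opening: 0.849
finger_force: 0.0
```

Run:
```python
from h import *
w,T=wrist();cv2.imwrite("pics/w3.png",w["img"][60:420,60:500]);print(get_state()["tool_pos"],proj(w,[.5753,.0018,.032],T))
```

```text
[ 5.76848152e-01 -1.41968087e-04  8.67029216e-02] (np.float64(279.2906479451035), np.float64(233.97061102858524))
```

View pics/w3.png

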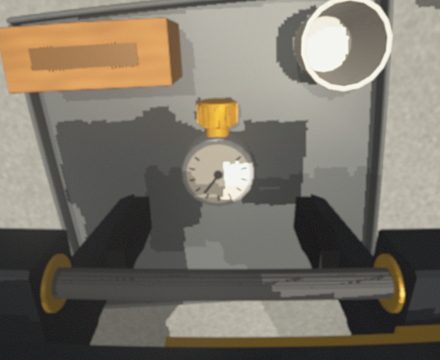

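send_rows([
  [[0,-0.009,0.08],[0,0,0]],
  [[0,-0.009,0.17],[0,0,0]],
  [[0,-0.009,0.213],[0,0,0]],
  [[0,-0.009,0.213],[0,0,0]],
  [[0,-0.009,0.213],[0,0,0]],
])

```text
clock: 20.68
tool_pos: [0.5764, 0.0029, 0.022]
eef_rot: [0.999, -0.044, 0.001, -0.0]
contact_force: [-0.4, -0.2, 0.3]
opening: 0.853
finger_force: 0.0
```

send_rows([
  [[0,0,0],[0,0,0]],
  [[0,0,0],[0,0,0]],
  [[0,0,0],[0,0,0]],
  [[0,0,0],[0,0,0]],
  [[0,0,0],[0,0,0]],
], fingers=0, newtons=45)

```text
clock: 21.3
tool_pos: [0.5758, 0.0029, 0.0212]
eef_rot: [0.999, -0.044, 0.0, 0.0]
contact_force: [-0.8, -0.1, 4.4]
opening: 0.55
finger_force: 45.0
```

send_rows([
  [[0,0,-0.1],[0,0,0]],
  [[0,0,-0.25],[0,0,0]],
  [[-0.03,-0.05,-0.4],[0,0,0]],
  [[-0.1,-0.15,-0.46],[0,0,0]],
  [[-0.2,-0.3,-0.46],[0,0,-0.02]],
  [[-0.3,-0.46,-0.46],[0,0,-0.04]],
  [[-0.4,-0.62,-0.46],[0,0,-0.0622]],
  [[-0.5,-0.78,-0.46],[0,0,-0.0622]],
  [[-0.6,-0.92,-0.46],[0,0,-0.0622]],
  [[-0.67,-0.99,-0.46],[0,0,-0.0622]],
  [[-0.697,-1.0,-0.46],[0,0,-0.0622]],
])

```text
clock: 22.68
tool_pos: [0.3918, 0.3219, 0.1584]
eef_rot: [0.998, 0.056, -0.001, -0.0]
contact_force: [0.5, -0.3, -2.3]
opening: 0.551
finger_force: 45.0
```

send_rows([
  [[0,-0.1,0],[0,0,0]],
  [[0,-0.2,0],[0,0,0]],
  [[0,-0.22,0],[0,0,0]],
  [[0,-0.22,0],[0,0,0]],
  [[0,-0.22,0],[0,0,0]],
])

```text
clock: 23.3
tool_pos: [0.3872, 0.3835, 0.1587]
eef_rot: [0.999, 0.052, -0.0, 0.001]
contact_force: [-0.0, 0.1, -1.5]
opening: 0.55
finger_force: 45.0
```

Run:
```python
from h import *
w,T=wrist();cv2.imwrite("pics/w4.png",w["img"]);np.save("T4.npy",T);s=get_state();print(s["tool_pos"],s["eef_rot"])
for z in(.02,.03,.04):print(proj(w,[.457,.3873-(z-.03)*.265,z],T))
```

```text
[0.38717615 0.38383858 0.15877397] [ 9.98619885e-01  5.25119944e-02 -1.05163273e-04  8.97281762e-04]
(np.float64(282.9465728061408), np.float64(118.58334702606905))
(np.float64(286.1715544259931), np.float64(119.50187521352112))
(np.float64(289.63427203633483), np.float64(120.48943037865595))
```

View pics/w4.png

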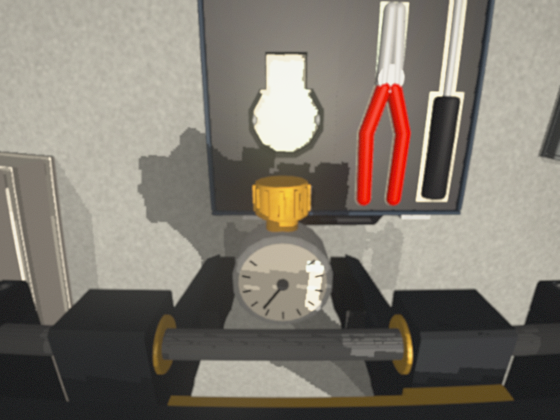

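The picture shows the held gauge, disc at (283,284) and nut up at (282,201), square in the fingers. The empty cutout is ahead, its round part at (286,119) and its nut pocket at (286,70).

Run:
```python
from h import *
from scipy.optimize import least_squares
w,_=wrist();T4=np.load("T4.npy");t=snapshot("top");Tt=np.array(t["cam_to_world"])
def contour(img,roi,thr,sc=4):
    x0,y0,x1,y1=roi;g=cv2.cvtColor(img[y0:y1,x0:x1],cv2.COLOR_BGR2GRAY);g=cv2.resize(g,None,fx=sc,fy=sc,interpolation=cv2.INTER_CUBIC)
    cs,_=cv2.findContours((g>thr).astype(np.uint8),0,cv2.CHAIN_APPROX_NONE);c=max(cs,key=cv2.contourArea)[:,0,:]
    return (c+.5)/sc-.5+[x0,y0]
cw=contour(cv2.imread("pics/w4.png"),(225,35,345,165),150);ct=contour(cv2.imread("pics/top0.png"),(100,205,140,255),150)
print("extents",cw.min(0),cw.max(0),ct.min(0),ct.max(0))
def model(d,T,x,y,z,a):   # visible floor = floor outline ∩ outline of upper edge, as mask polygons
    th=np.linspace(.635,2*np.pi-.635,80);P=np.c_[27*np.cos(th),27*np.sin(th)]
    P=np.r_[P,[[51,-16],[51,16]]]/1000;c,s=np.cos(a),np.sin(a);P=P@np.array([[c,s],[-s,c]])
    out=None
    for zz in(z,z+.013):
        q=np.array([proj(d,[x+p[0],y+p[1],zz],T) for p in P],np.float32)
        m=np.zeros((420*4,560*4),np.uint8);cv2.fillPoly(m,[np.round((q+.5)*64-32).astype(np.int32)],255,shift=4);out=m if out is None else out&m
    return out
def mask(c):
    m=np.zeros((1680,2240),np.uint8);cv2.fillPoly(m,[np.round((c+.5)*64-32).astype(np.int32)],255,shift=4);return m
M=[(w,T4,mask(cw)),(t,Tt,mask(ct))]
def cost(p,which):
    v=0
    for k in which:
        d,T,m=M[k];a=model(d,T,*p);v+=1-(a&m).astype(bool).sum()/(a|m).astype(bool).sum()
    return v
from scipy.optimize import minimize
for wh in((0,),(1,),(0,1)):
    S=np.array([[.457,.387,.02,.108]]*5);S[1:]+=np.diag([.006,.006,.012,.06])
    r=minimize(cost,S[0],args=(wh,),method="Nelder-Mead",options=dict(initial_simplex=S,xatol=1e-4,fatol=1e-4));print(wh,r.x.round(4),r.fun)
# gauge in hand (dial plane = TCP + 28-17.2 mm up)
i=cv2.imread("pics/w4.png")
print("dial",at(w,282.5,284,.1587+.0108,T4).round(4), "nut end-mid",at(w,281.5,200,.1587-.0032,T4).round(4))
```

```text
extents [252.375  53.875] [319.125 151.375] [110.375 213.875] [132.875 246.375]
(0,) [0.4568 0.3881 0.0266 0.1107] 0.033498142625438154
(1,) [0.4554 0.3861 0.0267 0.0827] 0.057615583196432785
(0, 1) [0.4563 0.3876 0.0212 0.1173] 0.12774346680681647
dial [0.3867 0.3835 0.1695] nut end-mid [0.4249 0.3879 0.1555]
```

send_rows([
  [[0.06,0.002,0],[0,0,0]],
  [[0.15,0.006,0],[0,0,0]],
  [[0.22,0.009,0.05],[0,0,0]],
  [[0.234,0.009,0.15],[0,0,0]],
  [[0.234,0.009,0.25],[0,0,0]],
  [[0.234,0.009,0.28],[0,0,0]],
  [[0.234,0.009,0.28],[0,0,0]],
  [[0.234,0.009,0.28],[0,0,0]],
])

```text
clock: 24.45
tool_pos: [0.4574, 0.3912, 0.0761]
eef_rot: [0.999, 0.054, 0.001, -0.001]
contact_force: [-0.0, -0.4, -2.2]
opening: 0.547
finger_force: 45.0
```

Run:
```python
from h import *
w,T=wrist();cv2.imwrite("pics/w5.png",w["img"][100:400,80:480]);np.save("T5.npy",T);s=get_state();print(s["tool_pos"],s["eef_rot"],s["contact_force"])
```

```text
[0.45734444 0.39129739 0.076168  ] [ 9.98557645e-01  5.36775269e-02  9.29165630e-04 -6.99474909e-04] [-0.16685779  0.49450704 -1.8706883 ]
```

View pics/w5.png

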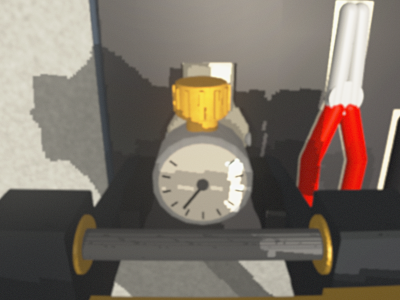

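The gauge hangs over the cutout, but the nut pocket (209,75) shows about 6 px right of the nut (203,100). That matches the measured 3 mm y excess, so I'll correct and lower.

send_rows([
  [[0,0.01,0],[0,0,0]],
  [[0,0.01,0.02],[0,0,0]],
  [[0,0.01,0.035],[0,0,0]],
  [[0,0.01,0.045],[0,0,0]],
  [[0,0.01,0.045],[0,0,0]],
])

```text
clock: 25.12
tool_pos: [0.4567, 0.3876, 0.061]
eef_rot: [0.999, 0.054, -0.0, 0.0]
contact_force: [-0.4, 0.2, -2.4]
opening: 0.55
finger_force: 45.0
```

send_rows([
  [[0.002,-0.002,0.01],[0,0,0]],
  [[0.002,-0.002,0.02],[0,0,0]],
  [[0.002,-0.002,0.03],[0,0,0]],
  [[0.002,-0.002,0.03],[0,0,0]],
])

```text
clock: 25.62
tool_pos: [0.4573, 0.3882, 0.0521]
eef_rot: [0.999, 0.054, -0.0, 0.0]
contact_force: [-1.0, 0.2, -1.8]
opening: 0.546
finger_force: 45.0
```

send_rows([
  [[0,0,0.008],[0,0,0]],
  [[0,0,0.016],[0,0,0]],
  [[0,0,0.022],[0,0,0]],
  [[0,0,0.022],[0,0,0]],
])

```text
clock: 26.12
tool_pos: [0.4579, 0.3879, 0.0458]
eef_rot: [0.999, 0.053, 0.0, 0.0]
contact_force: [1.1, -2.5, 1.4]
opening: 0.55
finger_force: 45.0
```

send_rows([
  [[0,0,0.008],[0,0,0]],
  [[0,0,0.016],[0,0,0]],
  [[0,0,0.016],[0,0,0]],
])

```text
clock: 26.5
tool_pos: [0.4577, 0.3883, 0.0413]
eef_rot: [0.999, 0.054, 0.0, -0.0]
contact_force: [-0.3, -1.8, 4.3]
opening: 0.548
finger_force: 45.0
```

send_rows([
  [[0,0,0.008],[0,0,0]],
  [[0,0,0.016],[0,0,0]],
  [[0,0,0.016],[0,0,0]],
])

```text
clock: 26.88
tool_pos: [0.4578, 0.3884, 0.041]
eef_rot: [0.999, 0.053, 0.001, -0.0]
contact_force: [-7.2, -7.0, 41.3]
opening: 0.547
finger_force: 45.0
```

send_rows([
  [[0,0,-0.014],[0,0,0]],
  [[0,0,-0.014],[0,0,0]],
], fingers=0.66)

```text
clock: 27.12
tool_pos: [0.4575, 0.3894, 0.0406]
eef_rot: [0.999, 0.054, 0.0, -0.001]
contact_force: [-0.5, 0.4, 0.9]
opening: 0.66
finger_force: 0.0
```

send_rows([
  [[0,0,-0.02],[0,0,0]],
  [[0,0,-0.1],[0,0,0]],
  [[-0.05,0,-0.2],[0,0,0]],
  [[-0.12,0,-0.28],[0,0,0]],
  [[-0.2,0,-0.3],[0,0,0]],
  [[-0.2,0,-0.3],[0,0,0]],
])

```text
clock: 27.88
tool_pos: [0.3962, 0.3824, 0.1307]
eef_rot: [0.998, 0.055, -0.001, -0.0]
contact_force: [0.8, -0.5, 0.2]
opening: 0.66
finger_force: 0.0
```

Run:
```python
from h import *
w,T=wrist();np.save("T6.npy",T);s=get_state();print(s["tool_pos"],s["contact_force"])
cv2.imwrite("pics/w6.png",w["img"]);c=cv2.resize(w["img"][40:220,180:420],None,fx=3,fy=3,interpolation=cv2.INTER_CUBIC);cv2.imwrite("pics/w6c.png",c)
for z in(.05,.0546,.06): print(z,proj(w,[.4568,.3881,z],T))
```

```text
[0.39771233 0.38231356 0.13036112] [0.46952422 0.17695456 0.74689057]
0.05 (np.float64(283.8173421546017), np.float64(136.04144901967084))
0.0546 (np.float64(283.8527475832146), np.float64(136.7216495918327))
0.06 (np.float64(283.89616989945193), np.float64(137.5559476972425))
```

View pics/w6c.png

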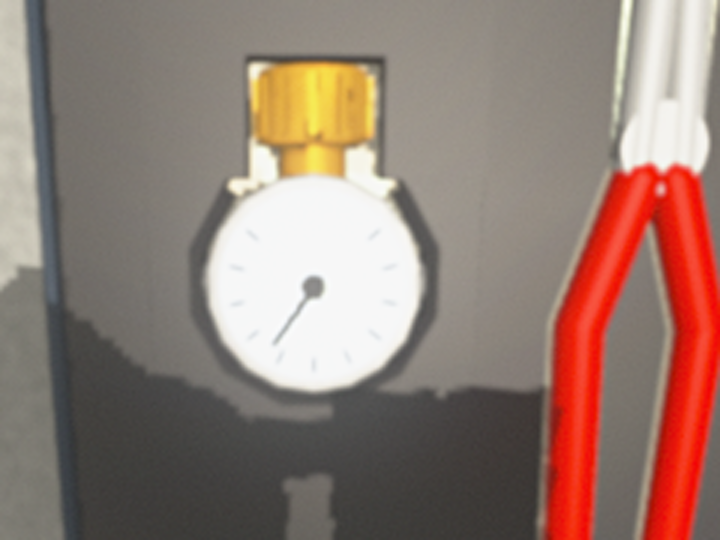

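The gauge looks seated: its nut is in the pocket and the disc is concentric. To be sure, I'll press the dial with shut fingers and read its height.

send_rows([
  [[0.08,0,0],[0,0,0]],
  [[0.18,0,0],[0,0,0]],
  [[0.2,0,0.05],[0,0,0]],
  [[0.2,0,0.14],[0,0,0]],
  [[0.2,0,0.21],[0,0,0]],
  [[0.2,0,0.225],[0,0,0]],
  [[0.2,0,0.225],[0,0,0]],
], fingers=0)

```text
clock: 28.8
tool_pos: [0.457, 0.3882, 0.0623]
eef_rot: [0.999, 0.054, -0.001, 0.0]
contact_force: [-0.6, 0.1, -0.0]
opening: 0.006
finger_force: 0.0
```

send_rows([
  [[0,0,0.01],[0,0,0]],
  [[0,0,0.02],[0,0,0]],
  [[0,0,0.03],[0,0,0]],
  [[0,0,0.03],[0,0,0]],
])

```text
clock: 29.3
tool_pos: [0.4574, 0.3883, 0.0538]
eef_rot: [0.999, 0.054, -0.0, 0.0]
contact_force: [-0.4, 0.8, -0.6]
opening: 0.008
finger_force: 0.0
```

send_rows([
  [[0,0,0.006],[0,0,0]],
  [[0,0,0.011],[0,0,0]],
  [[0,0,0.011],[0,0,0]],
])

```text
clock: 29.68
tool_pos: [0.4576, 0.3884, 0.0525]
eef_rot: [0.999, 0.054, 0.0, -0.0]
contact_force: [-3.4, -2.5, 15.4]
opening: 0.001
finger_force: 7.4
```

send_rows([
  [[0,0,0.002],[0,0,0]],
  [[0,0,0.002],[0,0,0]],
])

```text
clock: 29.92
tool_pos: [0.4576, 0.3884, 0.0524]
eef_rot: [0.999, 0.054, 0.0, -0.0]
contact_force: [-3.8, -3.4, 19.5]
opening: 0.009
finger_force: 9.7
```

send_rows([
  [[0,0,-0.1],[0,0,0]],
  [[0,0,-0.28],[0,0,0]],
  [[0,0.05,-0.45],[0,0,0]],
  [[0,0.15,-0.6],[0,0,0.034]],
  [[0,0.3,-0.7],[0,0,0.034]],
  [[0,0.5,-0.73],[0,0,0.034]],
  [[0,0.7,-0.73],[0,0,0.034]],
  [[0,0.9,-0.73],[0,0,0.034]],
  [[0,1.0,-0.73],[0,0,0.034]],
], fingers=0.7, newtons=35)

```text
clock: 31.05
tool_pos: [0.4896, 0.086, 0.2692]
eef_rot: [1.0, -0.002, 0.0, 0.001]
contact_force: [-0.4, 1.1, 0.9]
opening: 0.701
finger_force: 0.0
```

send_rows([
  [[0,0.18,0],[0,0,0]],
  [[0,0.38,0],[0,0,0]],
  [[0,0.58,0],[0,0,0]],
  [[0,0.78,0],[0,0,0]],
  [[0,0.95,0],[0,0,0]],
  [[0,1.0,0],[0,0,0]],
  [[0,1.0,0],[0,0,0]],
  [[0,1.0,0],[0,0,0]],
])

```text
clock: 32.05
tool_pos: [0.4902, -0.2075, 0.269]
eef_rot: [1.0, 0.002, -0.0, -0.001]
contact_force: [-0.2, 0.2, -0.0]
opening: 0.699
finger_force: 0.0
```

Run:
```python
from h import *
s=get_state();print(s["tool_pos"],s["eef_rot"])
w,T=wrist();cv2.imwrite("pics/w7.png",w["img"])
for n,p in dict(slim=[.431,-.361,.212],round=[.515,-.359,.202],oblong=[.6,-.361,.192]).items(): print(n,np.round(proj(w,p,T)))
```

```text
[ 0.49021565 -0.20750624  0.26897981] [ 9.99997930e-01  1.89728901e-03 -1.17506900e-05 -7.34389543e-04]
slim [482. 302.]
round [496. 193.]
oblong [514.  66.]
```

send_rows([
  [[0.04,0.15,0],[0,0,0]],
  [[0.083,0.33,0],[0,0,0]],
  [[0.083,0.48,0],[0,0,0]],
  [[0.083,0.505,0],[0,0,0]],
  [[0.083,0.505,0],[0,0,0]],
  [[0.083,0.505,0],[0,0,0]],
])

```text
clock: 32.85
tool_pos: [0.5157, -0.3585, 0.2691]
eef_rot: [1.0, 0.002, 0.0, -0.001]
contact_force: [-0.0, 0.2, 0.3]
opening: 0.698
finger_force: 0.0
```

Run:
```python
from h import *
s=get_state();print(s["tool_pos"],s["eef_rot"])
w,T=wrist();cv2.imwrite("pics/w8.png",w["img"])
for n,p in dict(slim=[.431,-.361,.212],round=[.515,-.359,.202],oblong=[.6,-.361,.192]).items(): print(n,np.round(proj(w,p,T)))
```

```text
[ 0.51571135 -0.35854958  0.26912417] [ 9.99997438e-01  2.09228729e-03  1.17751439e-04 -8.56365923e-04]
slim [285. 331.]
round [283. 226.]
oblong [287. 101.]
```

View pics/w8.png

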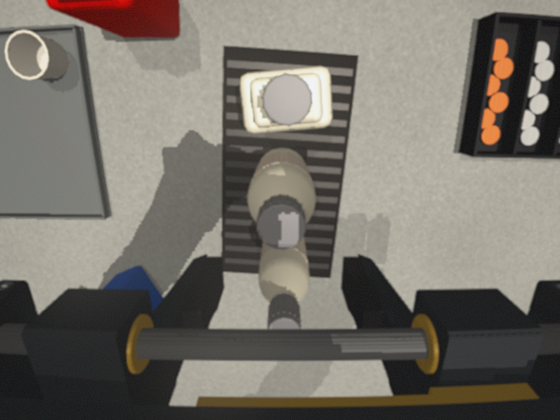

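Caps are where I left them: round (281,225), oblong (287,100), slim (285,315).

send_rows([
  [[0,0,0.15],[0,0,0]],
  [[0,0,0.28],[0,0,0]],
  [[0,0,0.32],[0,0,0]],
  [[0,0,0.32],[0,0,0]],
  [[0,0,0.32],[0,0,0]],
])

```text
clock: 33.52
tool_pos: [0.516, -0.3618, 0.1748]
eef_rot: [1.0, 0.0, 0.001, 0.001]
contact_force: [0.5, 0.2, 0.5]
opening: 0.703
finger_force: 0.0
```

send_rows([
  [[0,0,0],[0,0,0]],
  [[0,0,0],[0,0,0]],
  [[0,0,0],[0,0,0]],
  [[0,0,0],[0,0,0]],
  [[0,0,0],[0,0,0]],
], fingers=0)

```text
clock: 34.15
tool_pos: [0.5153, -0.3611, 0.1735]
eef_rot: [1.0, 0.0, 0.0, -0.0]
contact_force: [0.2, 1.8, 4.0]
opening: 0.401
finger_force: 35.0
```

send_rows([
  [[0,0,-0.07],[0,0,0]],
  [[0,0,-0.15],[0,0,0]],
  [[0,-0.03,-0.2],[0,0,0]],
  [[0,-0.1,-0.2],[0,0,0]],
  [[0.02,-0.22,-0.2],[0,0,0]],
  [[0.05,-0.36,-0.2],[0,0,0]],
  [[0.08,-0.5,-0.2],[0,0,0]],
  [[0.12,-0.64,-0.2],[0,0,0]],
  [[0.16,-0.78,-0.2],[0,0,0]],
  [[0.2,-0.9,-0.2],[0,0,0]],
  [[0.222,-1.0,-0.2],[0,0,0]],
])

```text
clock: 35.52
tool_pos: [0.5803, -0.057, 0.2316]
eef_rot: [1.0, 0.002, -0.001, -0.001]
contact_force: [0.5, -0.5, -5.8]
opening: 0.394
finger_force: 35.0
```

send_rows([
  [[0,-0.11,0],[0,0,0]],
  [[0,-0.24,0],[0,0,0]],
  [[0,-0.36,0],[0,0,0]],
  [[0,-0.44,0],[0,0,0]],
  [[0,-0.474,0],[0,0,0]],
  [[0,-0.474,0],[0,0,0]],
  [[0,-0.474,0],[0,0,0]],
])

```text
clock: 36.4
tool_pos: [0.5809, 0.0791, 0.2327]
eef_rot: [1.0, -0.001, -0.0, 0.001]
contact_force: [-0.1, -0.7, -5.9]
opening: 0.396
finger_force: 35.0
```

send_rows([
  [[0.002,-0.005,0.07],[0,0,0]],
  [[0.002,-0.005,0.14],[0,0,0]],
  [[0.002,-0.005,0.185],[0,0,0]],
  [[0.002,-0.005,0.2],[0,0,0]],
  [[0.002,-0.005,0.2],[0,0,0]],
  [[0.002,-0.005,0.2],[0,0,0]],
])

```text
clock: 37.15
tool_pos: [0.5824, 0.0824, 0.1737]
eef_rot: [1.0, 0.0, 0.001, -0.0]
contact_force: [0.3, 0.4, -5.8]
opening: 0.398
finger_force: 35.0
```

send_rows([
  [[0,0,0.006],[0,0,0]],
  [[0,0,0.006],[0,0,0]],
])

```text
clock: 37.4
tool_pos: [0.5821, 0.0825, 0.1716]
eef_rot: [1.0, 0.0, 0.0, -0.0]
contact_force: [0.3, 0.5, -5.2]
opening: 0.401
finger_force: 35.0
```

send_rows([
  [[0,0,0.005],[0,0,0]],
  [[0,0,0.005],[0,0,0]],
])

```text
clock: 37.65
tool_pos: [0.5833, 0.0828, 0.1714]
eef_rot: [1.0, 0.0, 0.002, -0.0]
contact_force: [-0.1, 0.8, 4.1]
opening: 0.397
finger_force: 34.9
```

send_rows([
  [[0,0,-0.003],[0,0,0]],
  [[0,0,-0.003],[0,0,0]],
  [[0,0,-0.003],[0,0,0]],
  [[0,0,-0.1],[0,0,0]],
  [[0,0,-0.25],[0,0,0]],
  [[0,0.1,-0.32],[0,0,0]],
  [[0,0.3,-0.32],[0,0,0]],
  [[0,0.5,-0.32],[0,0,0]],
  [[0,0.7,-0.32],[0,0,0]],
  [[0.03,0.9,-0.32],[0,0,0]],
  [[0.06,1.0,-0.32],[0,0,0]],
], fingers=0.7)

```text
clock: 39.02
tool_pos: [0.5989, -0.2228, 0.2656]
eef_rot: [1.0, -0.002, -0.0, 0.001]
contact_force: [-0.1, 0.7, 0.8]
opening: 0.701
finger_force: 0.0
```

send_rows([
  [[0,0.15,0],[0,0,0]],
  [[0,0.33,0],[0,0,0]],
  [[0,0.46,0],[0,0,0]],
  [[0,0.478,0],[0,0,0]],
  [[0,0.478,0],[0,0,0]],
  [[0,0.478,0],[0,0,0]],
])

```text
clock: 39.78
tool_pos: [0.6008, -0.3586, 0.2657]
eef_rot: [1.0, 0.002, 0.0, -0.001]
contact_force: [-0.4, 1.1, -1.1]
opening: 0.698
finger_force: 0.0
```

send_rows([
  [[0,0,0.15],[0,0,0]],
  [[0,0,0.29],[0,0,0]],
  [[0,0,0.343],[0,0,0]],
  [[0,0,0.343],[0,0,0]],
  [[0,0,0.343],[0,0,0]],
])

```text
clock: 40.4
tool_pos: [0.6014, -0.3614, 0.1649]
eef_rot: [1.0, 0.0, 0.002, 0.001]
contact_force: [0.3, -0.6, 0.0]
opening: 0.698
finger_force: 0.0
```

send_rows([
  [[0,0,0],[0,0,0]],
  [[0,0,0],[0,0,0]],
  [[0,0,0],[0,0,0]],
  [[0,0,0],[0,0,0]],
  [[0,0,0],[0,0,0]],
], fingers=0)

```text
clock: 41.02
tool_pos: [0.6002, -0.3613, 0.1633]
eef_rot: [1.0, 0.0, 0.0, 0.0]
contact_force: [-0.1, 0.4, 3.1]
opening: 0.377
finger_force: 35.0
```

send_rows([
  [[0,0,-0.07],[0,0,0]],
  [[0,0,-0.15],[0,0,0]],
  [[-0.02,-0.03,-0.2],[0,0,0]],
  [[-0.06,-0.1,-0.2],[0,0,0]],
  [[-0.1,-0.22,-0.2],[0,0,0]],
  [[-0.13,-0.36,-0.2],[0,0,0]],
  [[-0.14,-0.5,-0.2],[0,0,0]],
  [[-0.13,-0.64,-0.2],[0,0,0]],
  [[-0.1,-0.78,-0.2],[0,0,0]],
  [[-0.075,-0.89,-0.2],[0,0,0]],
  [[-0.063,-0.96,-0.2],[0,0,0]],
  [[-0.063,-0.978,-0.2],[0,0,0]],
])

```text
clock: 42.52
tool_pos: [0.58, -0.0648, 0.2222]
eef_rot: [1.0, 0.002, -0.001, -0.001]
contact_force: [-0.1, -0.1, -6.0]
opening: 0.376
finger_force: 35.0
```

send_rows([
  [[0,0,0],[0,0,0]],
  [[0,0,0.04],[0,0,0]],
  [[0,0,0.11],[0,0,0]],
  [[0,0,0.18],[0,0,0]],
  [[0,0,0.2],[0,0,0]],
  [[0,0,0.2],[0,0,0]],
  [[0,0,0.2],[0,0,0]],
])

```text
clock: 43.4
tool_pos: [0.5813, -0.0681, 0.1632]
eef_rot: [1.0, -0.0, 0.0, 0.0]
contact_force: [0.1, -0.1, -5.5]
opening: 0.376
finger_force: 35.0
```

send_rows([
  [[0,0,0.006],[0,0,0]],
  [[0,0,0.006],[0,0,0]],
])

```text
clock: 43.65
tool_pos: [0.5814, -0.0678, 0.1613]
eef_rot: [1.0, 0.0, 0.001, 0.0]
contact_force: [0.0, -0.3, -4.3]
opening: 0.375
finger_force: 35.0
```

send_rows([
  [[0,0,0.004],[0,0,0]],
  [[0,0,0.004],[0,0,0]],
])

```text
clock: 43.9
tool_pos: [0.5819, -0.0679, 0.1612]
eef_rot: [1.0, 0.0, 0.001, 0.0]
contact_force: [-0.5, -1.1, 5.5]
opening: 0.373
finger_force: 35.0
```

send_rows([
  [[0,0,-0.003],[0,0,0]],
  [[0,0,-0.003],[0,0,0]],
  [[0,0,-0.003],[0,0,0]],
  [[0,0,-0.1],[0,0,0]],
  [[0,0,-0.25],[0,0,0]],
  [[-0.05,0.1,-0.36],[0,0,0]],
  [[-0.15,0.27,-0.36],[0,0,0]],
  [[-0.25,0.45,-0.36],[0,0,0]],
  [[-0.35,0.63,-0.36],[0,0,0]],
  [[-0.45,0.81,-0.36],[0,0,0]],
  [[-0.5,0.95,-0.36],[0,0,0]],
  [[-0.503,0.977,-0.36],[0,0,0]],
], fingers=0.7)

```text
clock: 45.4
tool_pos: [0.4277, -0.3647, 0.2678]
eef_rot: [1.0, -0.003, -0.001, 0.001]
contact_force: [0.4, 0.9, -0.6]
opening: 0.702
finger_force: 0.0
```

send_rows([
  [[0,0,0],[0,0,0]],
  [[0,0,0.08],[0,0,0]],
  [[0,0,0.2],[0,0,0]],
  [[0,0,0.298],[0,0,0]],
  [[0,0,0.298],[0,0,0]],
  [[0,0,0.298],[0,0,0]],
])

```text
clock: 46.15
tool_pos: [0.4316, -0.3601, 0.1794]
eef_rot: [1.0, 0.001, 0.001, 0.0]
contact_force: [0.3, -0.2, 0.7]
opening: 0.697
finger_force: 0.0
```

send_rows([
  [[0,0,0],[0,0,0]],
  [[0,0,0],[0,0,0]],
  [[0,0,0],[0,0,0]],
  [[0,0,0],[0,0,0]],
  [[0,0,0],[0,0,0]],
  [[0,0,0],[0,0,0]],
], fingers=0)

```text
clock: 46.9
tool_pos: [0.4304, -0.3608, 0.1787]
eef_rot: [1.0, 0.0, 0.0, 0.0]
contact_force: [0.1, -0.2, 2.4]
opening: 0.281
finger_force: 35.0
```

send_rows([
  [[0,0,-0.07],[0,0,0]],
  [[0,0,-0.15],[0,0,0]],
  [[0.03,-0.03,-0.2],[0,0,0]],
  [[0.08,-0.1,-0.2],[0,0,0]],
  [[0.13,-0.22,-0.2],[0,0,0]],
  [[0.17,-0.36,-0.2],[0,0,0]],
  [[0.2,-0.5,-0.2],[0,0,0]],
  [[0.2,-0.64,-0.2],[0,0,0]],
  [[0.2,-0.78,-0.2],[0,0,0]],
  [[0.2,-0.9,-0.2],[0,0,0]],
  [[0.2,-1.0,-0.2],[0,0,0]],
])

```text
clock: 48.28
tool_pos: [0.4892, -0.0591, 0.2377]
eef_rot: [1.0, 0.001, -0.001, -0.0]
contact_force: [0.6, -0.6, -3.9]
opening: 0.284
finger_force: 35.0
```

send_rows([
  [[0,-0.09,0],[0,0,0]],
  [[0,-0.17,0],[0,0,0]],
  [[0,-0.214,0],[0,0,0]],
  [[0,-0.214,0],[0,0,0]],
  [[0,-0.214,0.06],[0,0,0]],
  [[0,-0.214,0.13],[0,0,0]],
  [[0,-0.214,0.18],[0,0,0]],
  [[0,-0.214,0.2],[0,0,0]],
  [[0,-0.214,0.2],[0,0,0]],
  [[0,-0.214,0.2],[0,0,0]],
])

```text
clock: 49.52
tool_pos: [0.4905, 0.003, 0.179]
eef_rot: [1.0, 0.0, 0.001, 0.0]
contact_force: [0.0, -0.1, -4.6]
opening: 0.283
finger_force: 35.0
```

send_rows([
  [[0,0,0.006],[0,0,0]],
  [[0,0,0.006],[0,0,0]],
])

```text
clock: 49.78
tool_pos: [0.4901, 0.0035, 0.1768]
eef_rot: [1.0, 0.0, 0.0, 0.0]
contact_force: [-0.5, 0.3, -4.3]
opening: 0.286
finger_force: 35.0
```

send_rows([
  [[0,0,0.005],[0,0,0]],
  [[0,0,0.005],[0,0,0]],
])

```text
clock: 50.02
tool_pos: [0.4912, 0.0036, 0.1766]
eef_rot: [1.0, 0.0, 0.002, -0.0]
contact_force: [-2.0, 0.6, 9.6]
opening: 0.287
finger_force: 35.0
```

Landed. I'll release, rise and clear the view.

send_rows([
  [[0,0,-0.006],[0,0,0]],
  [[0,0,-0.006],[0,0,0]],
  [[0,0,-0.006],[0,0,0]],
  [[0,0,-0.006],[0,0,0]],
  [[0,0,-0.1],[0,0,0]],
  [[0,0,-0.25],[0,0,0]],
  [[0,0,-0.4],[0,0,0]],
  [[0,0.2,-0.45],[0,0,0]],
  [[0,0.4,-0.45],[0,0,0]],
  [[0,0.6,-0.45],[0,0,0]],
  [[0,0.8,-0.45],[0,0,0]],
  [[0,1.0,-0.45],[0,0,0]],
], fingers=0.7)

```text
clock: 51.52
tool_pos: [0.4899, -0.2983, 0.31]
eef_rot: [1.0, 0.0, 0.0, -0.0]
contact_force: [0.5, -0.0, 0.2]
opening: 0.698
finger_force: 0.0
```

send_rows([
  [[0,0.2,0],[0,0,0]],
  [[0,0.4,0],[0,0,0]],
  [[0,0.4,0],[0,0,0]],
  [[0,0.4,0],[0,0,0]],
])

```text
clock: 52.02
tool_pos: [0.4903, -0.4157, 0.3095]
eef_rot: [1.0, 0.0, -0.0, -0.001]
contact_force: [-0.8, 1.0, 0.1]
opening: 0.699
finger_force: 0.0
```

Run:
```python
from h import *
d=snapshot("side");t=snapshot("top");i0=cv2.imread("pics/top0.png")
b=np.hstack([cv2.resize(x[132:247,220:345],(375,345),interpolation=cv2.INTER_CUBIC) for x in(i0,t["img"])])
a=cv2.resize(d["img"][130:320,140:460],(400,240),interpolation=cv2.INTER_AREA);a=np.hstack([a,cv2.resize(t["img"][170:285,80:205],(350,240))])
cv2.imwrite("pics/f.png",np.vstack([b,a]))
# shift of each cap between start and now
for n,(u,v) in dict(round=(246,174),oblong=(314,174),slim=(282,216)).items():
    p=i0[v-12:v+13,u-12:u+13];q=t["img"][v-20:v+21,u-20:u+21]
    r=cv2.matchTemplate(q,p,cv2.TM_CCOEFF_NORMED);_,m,_,l=cv2.minMaxLoc(r);print(n,m,l[0]-8,l[1]-8)
```

```text
round 0.9730494618415833 -2 1
oblong 0.9781897068023682 0 0
slim 0.993355929851532 0 0
```

View pics/f.png

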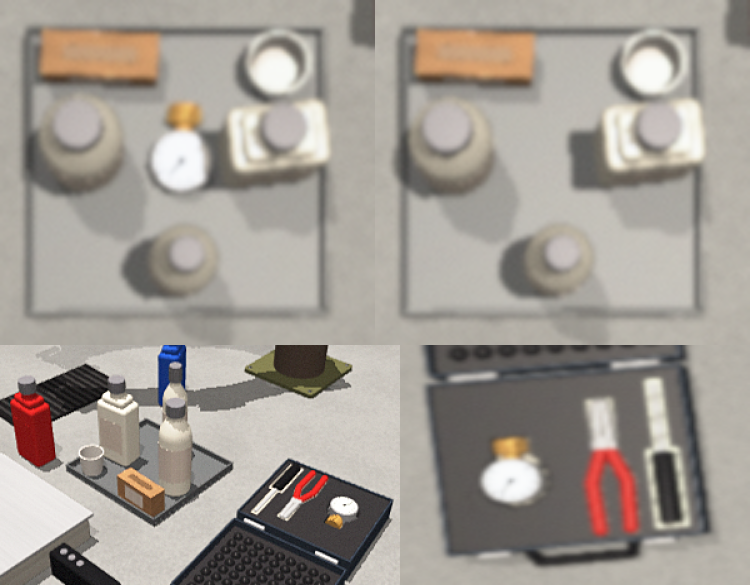

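All three bottles stand upright on their old spots: the round one is about 5 mm off, the others within a pixel. The gauge is seated, the carton and cup have not moved, and the arm is clear.

```bash
python3 -c "
from plant import *
print(finish_job())"
```

```text
the job is handed in; nothing more can be done
None
```

The job is handed in at about 52 s of the 120 s allowed; no verdict came back. By camera and force checks, the gauge is home dial up, all three bottles are upright on the tray (the round one about 5 mm from its start spot, limit 15 mm), and the carton and cup have not moved; the wrist force peaked at about 41 N while pressing the gauge in with the fingers.

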